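# Put the oil jar back behind the lip of the bench caddy

## Task

Put the corked clay oil jar away in the bench caddy: lift it over the caddy's raised lip and stand it upright on the cork drip pad, in the bay that has no cup in it. Lower it down behind the lip before you let go, rather than dropping it from above, and do not shift or tip the cup of nails in the other bay.

Things in the scene. Friction and masses are not known exactly. Their poses are not given: they have to be found in the camera images.
- jar_centre (a point): Centre, half-way up, of the corked brown clay oil jar that stands loose on the bench in front of the caddy: 117 mm tall, round body 62 mm in diameter up to about 95 mm above its foot, narrower cork on top, about 0.24 kg. The point lies on the jar's axis, 58.5 mm above its foot; z points up the axis.
- caddy: Low open wooden tray fixed to the bench, 118 mm (x) by 278 mm (y), with a lip all round: 9 mm boards whose tops stand 40 mm above the bench. The floor is 8 mm thick; a 36 mm high, 8 mm thick divider along x at y = 0 parts it into two bays, each 100 mm (x) by 126 mm (y) inside, centred at y = +67 mm and y = -67 mm. Origin: centre of the underside, on the bench; x points away from the robot, y to the left, z up.
- drip_pad: Thin cork pad, 96 mm (x) by 122 mm (y) by 3 mm, fixed on the floor of one of the two bays, filling it (which bay varies): the jar's place. Origin: centre of its underside, 8 mm above the bench, so its top is 11 mm above the bench. Axes parallel to the caddy's.
- nail_cup: Pale glazed cup with nails in it, 70 mm in diameter and 62 mm tall, standing loose in the middle of the other bay. Origin: centre of its underside, 8 mm above the bench; z up.
Things that resemble listed ones, but are neither listed nor needed, are in the scene too. What is shaped like the part that bears jar_centre but pink is not meant.

How it is judged (in metres and radians):
On the way:
1. the jar is lifted until its foot is above the lip (height (world z) of jar_centre above 0.1 m), for 0.1 s.
At the end, for the whole second after the job is handed in: The jar stands at rest on the cork pad in its bay, behind the lip: its centre within 30 mm (caddy x) and 45 mm (caddy y) of the pad's centre and 52 to 71 mm above the pad's underside, upright within 10 degrees; the cup of nails is within 20 mm of where it stood (x of jar_centre in the frame of drip_pad between -0.03 and 0.03 m and y of jar_centre in the frame of drip_pad between -0.045 and 0.045 m and z of jar_centre in the frame of drip_pad between 0.052 and 0.071 m and angle between jar_centre's own z axis and vertical below 0.17 rad and linear speed of oil_jar below 0.02 m/s and distance of nail_cup from where it was at the start of the episode below 0.02 m); the robot touches nothing.
It fails at once if the jar is let go while its foot is still clearly (over 10 mm) above the lip (height (world z) of jar_centre above 0.11 m and contact force between the fingers and oil_jar below 0.05 N).
It fails at once if the cup of nails is shifted by more than 20 mm or tipped by more than 17 degrees (distance of nail_cup from where it was at the start of the episode above 0.02 m or angle between nail_cup's own z axis and vertical above 0.3 rad).
It also fails if it takes over 32 s, if anything falls off the work surface, if the arm or the gripper's body presses on something with over 40 N, if the wrist force passes 120 N, or if a joint passes its speed limit or range.

## Robot

A 6-joint arm with a two-finger parallel gripper is mounted at the origin on a cart in front of the work surface, level with it; the furniture and walls round the work are solid. World frame = base frame: x ahead of the robot, y to its left, z up, the work surface at z = 0. Lengths are in m, angles in degrees, forces in N, time in s.
With the tool pointing down it reaches from about 0.25 to 0.725 m from the base axis. Payload 9.7 kg.
Tool frame: the origin (TCP) lies at the very end of the fingers, on their centre line; the grasp point (between the pads) lies 19 mm behind it; y points along the fingers, x is the direction in which the jaws open and shut, and the axes are right-handed (so a half turn about y gives the same grasp; the last joint's range is limited). The gripper opens to 85 mm and grips with 20 to 120 N. Pads are 22 mm wide; open, the fingers measure 114 mm over their backs; the gripper's body (76 mm by 85 mm) begins 54 mm behind the grasp point. The pads swing forward as they close: fully open they stand 13 mm farther back than shut.
Start: joints at [-65.833, 4.979, 10.078, 95.1, 0, 90], TCP at [0.225, -0.502, 0.231] pointing down, gripper open.
Joint ranges: [-179.16, 179.16], [-48.56, 103.87], [-65.8, 70.77], [-126.05, 130.52], [-82.76, 87.17], [-180, 180]. Speed limits (degrees/s): [127.2, 127.2, 147.25, 180, 180, 180].

## Interface

Orientations are given as [roll, pitch, yaw] about the fixed x, y, z axes, in that order (R = Rz(yaw) Ry(pitch) Rx(roll)).
In Python, from workcell import bot gives the robot as it stands.
- The arm moves only by the shell command python3 -m jog 'ROWS' [FORCE]. ROWS is JSON, a list of rows, each a list of 7 numbers: the closure, from 0 (fully open) to 1 (shut), then the shift along the world's x, y, z in units of 25 mm (1.0 is 25 mm), then the turn, a rotation vector about the world's x, y, z in units of 5 degrees (1.0 is 5 degrees). A call has 1 to 5 rows; each row is the pose to reach, as a shift and turn from the pose commanded when the call began; what a row does not reach only later rows make up. A row lasts 1/10 s, in which the tool goes at most 50 mm and 8.59 degrees, less where a joint would pass 70% of its speed; a pose out of reach is approached as far as the arm can. A call with a gripper value outside its range is refused whole. The fingers move at their own pace and stop on an object; FORCE is the grip in N (left out, the last holds). Time passes only in rows, so rows that repeat a pose let the fingers close. It gives the time, the measured TCP pose, the force and the opening at its end, in the units of the state.
- bot.get_obs(): the state, without advancing time (a new reading comes with each control period).
- bot.camera(name): name is "scene" or "top"; returns (picture, depth): 400x640x3 uint8, red, green, blue; 400x640 float32, m along the optical axis (not along the pixel's ray), 0 where there is no reading.
- bot.camera_model(name): a dict with "fx", "fy", "cx", "cy" (pixels), "rvec" (rotation vector, rad) and "tvec" (3), from world to camera coordinates, as OpenCV has them. Camera axes: x right, y down, z forward; pixel columns grow to the right and rows downward; lengths in m; the calibration is good to about 2 mm. A picture is of the moment at which its call begins. camera_model takes no time and is no camera call.
- bot.job_done(): hands the job in, once; it reports no verdict.
Trained networks look in the newest picture that a camera, given by its name, has taken for a name from the list of things; names that differ only in an ending like _2 or _b are one class to them, and where a whole thing is asked for, a point or a joint stands for the part that bears it (a point fixed in the world has none). Each returns a list of dicts, best first, with "conf" (0 to 1); they miss things now and then, are a little off and sometimes report something else, mostly with a low value. They report only what shows in the picture. A call takes as long as a camera call. They do not tell look-alikes from the thing itself.
- bot.regions_of(camera, label): "pixels" (400x640 bool, what is visible of it) and "point" ([row, column] in pixels, amid what is visible of it).
The state is a dict: "time": time; "q": joint angles; "qd": joint speeds; "joint_efforts": joint torques, N m; "ee_pos": TCP position; "tcp_rot": TCP orientation; "wrist_force": force on the tool from outside, world axes, zero at the start; "torque": the same for the moment, N m; "opening": finger opening in m.
Only numpy, scipy, OpenCV 4.12 (cv2) and the standard library are available. Lean on these libraries where they do the work, as an engineer would, in place of code of your own. Each camera call takes 0.05 s, during which the arm holds its last target. There are 200 camera calls.

## Working session

There is one attempt and no reset: what is moved stays moved. The work goes in short steps, Python scripts to look and compute and a shell command to move; the robot and the scene stay as the last step left them, time stands still between calls to the robot, and variables do not carry over. Pictures are saved under pics/ and viewed, about 8 in all and at most 12, crops included, and the job is handed in when it is done.

```bash
mkdir -p pics && cat > h.py <<'E'
import numpy as np, cv2
from workcell import bot
def cloud(n,d):
    m=bot.camera_model(n); v,u=np.mgrid[:400,:640]
    P=np.stack([(u-m["cx"])/m["fx"]*d,(v-m["cy"])/m["fy"]*d,d],-1)
    R=cv2.Rodrigues(np.array(m["rvec"],float))[0]
    W=(P-np.array(m["tvec"]).ravel())@R
    W[d==0]=np.nan
    return W
E
python3 - <<'E'
from h import *
np.set_printoptions(precision=3,suppress=True)
for n in ("scene","top"):
    im,d=bot.camera(n); cv2.imwrite(f"pics/{n}0.png",im[...,::-1]); W=cloud(n,d); np.save(f"{n}0.npy",W)
    for l in ("jar_centre","caddy","drip_pad","nail_cup"):
        for r in bot.regions_of(n,l):
            p=W[r["pixels"]]; p=p[~np.isnan(p[:,0])]
            print(n,l,round(r["conf"],2),r["point"],len(p),np.median(p,0),np.percentile(p,2,axis=0),np.percentile(p,98,axis=0), np.median(im[r["pixels"]],0))
print(bot.get_obs())
E
```

```text
scene jar_centre 0.75 [243.9, 245.2] 1855 [0.588 0.252 0.074] [0.573 0.218 0.008] [0.621 0.266 0.118] [170.  80. 106.]
scene jar_centre 0.62 [237.2, 355.4] 1794 [0.437 0.129 0.073] [0.415 0.095 0.006] [0.469 0.141 0.118] [121.  77.  43.]
scene caddy 0.84 [195.7, 299.1] 3130 [0.607 0.032 0.027] [ 0.559 -0.109  0.005] [0.687 0.163 0.042] [76. 45. 28.]
scene drip_pad 0.73 [210.9, 286.2] 1079 [0.629 0.082 0.011] [0.591 0.034 0.009] [0.67  0.127 0.014] [244. 200. 118.]
scene nail_cup 0.97 [169.1, 315.5] 860 [ 0.631 -0.031  0.051] [ 0.602 -0.073  0.017] [ 0.665 -0.008  0.068] [124. 108.  90.]
top jar_centre 0.61 [178.5, 249.2] 819 [0.594 0.229 0.088] [0.574 0.205 0.005] [0.627 0.261 0.118] [164.5 100.  119.5]
top jar_centre 0.58 [242.6, 304.1] 673 [0.444 0.108 0.107] [0.419 0.084 0.002] [0.477 0.138 0.118] [165. 135.  94.]
top caddy 0.77 [169.7, 351.9] 3443 [ 0.628 -0.001  0.024] [ 0.562 -0.11   0.004] [0.693 0.161 0.042] [115.  76.  50.]
top drip_pad 0.65 [172.0, 310.5] 1847 [0.625 0.091 0.01 ] [0.581 0.033 0.007] [0.671 0.151 0.014] [235. 199. 130.]
{'time': 0.5, 'q': array([-65.834,   4.982,  10.077,  95.1  ,  -0.001,  90.001]), 'qd': array([ 0.036, -0.017,  0.083, -0.024, -0.057,  0.126]), 'joint_efforts': array([ -0.   , -51.964,  46.455,   0.002,   0.   ,   0.   ]), 'ee_pos': array([ 0.225, -0.502,  0.231]), 'tcp_rot': array([-90.001,   0.004, -65.834]), 'wrist_force': array([ 0.161, -0.153,  0.71 ]), 'torque': array([-0.006,  0.037, -0.056]), 'opening': 0.0854730401279494}
```

View pics/scene0.png

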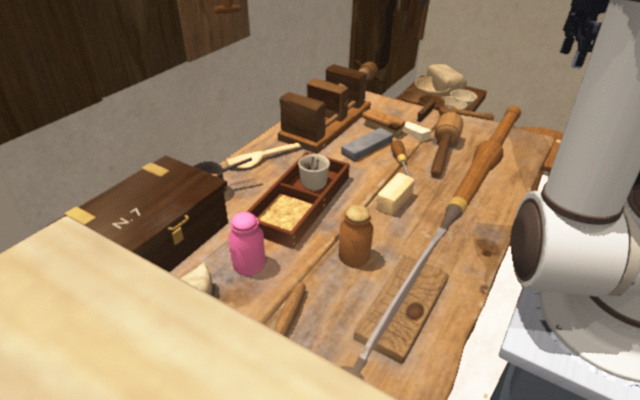

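View pics/top0.png

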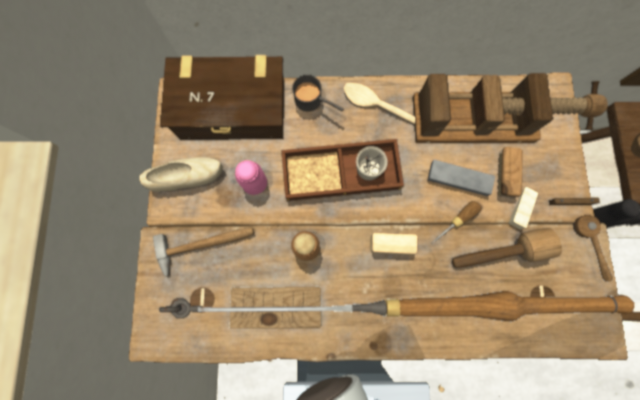

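```bash
python3 - <<'E'
from h import *
np.set_printoptions(precision=3,suppress=True)
for n in ("scene","top"):
    W=np.load(f"{n}0.npy"); im=cv2.imread(f"pics/{n}0.png")
    # jar: circle fits of body slices and cork top
    s=(abs(W[...,0]-.44)<.06)&(abs(W[...,1]-.11)<.06)
    for z0,z1 in((.015,.05),(.05,.09),(.112,.125)):
        p=W[s&(W[...,2]>z0)&(W[...,2]<z1)][:,:2]
        if len(p)<10: continue
        c=np.linalg.lstsq(np.c_[2*p,np.ones(len(p))],(p**2).sum(1),rcond=None)[0]
        print(n,z0,len(p),c[:2],np.sqrt(c[2]+c[:2]@c[:2]),p.min(0),p.max(0))
    # caddy rims z~.04
    p=W[(abs(W[...,2]-.04)<.004)&(W[...,0]>.5)&(W[...,0]<.75)&(abs(W[...,1]-.02)<.19)][:,:2]
    print(n,"rim",cv2.minAreaRect(p.astype(np.float32)*1000),np.percentile(p,1,axis=0),np.percentile(p,99,axis=0))
    # tall things
    p=W[(W[...,2]>.15)&(W[...,0]>.3)&(W[...,0]<.8)&(abs(W[...,1])<.4)]
    if len(p):print("tall",len(p),p.min(0),p.max(0))
im=cv2.imread("pics/scene0.png")
cv2.imwrite("pics/crop.png",cv2.resize(im[130:300,190:430],None,fx=3,fy=3,interpolation=2))
E
```

```text
scene 0.015 437 [0.447 0.109] 0.03135479730118867 [0.414 0.098] [0.48  0.143]
scene 0.05 678 [0.445 0.111] 0.028086784643778413 [0.414 0.079] [0.479 0.142]
scene 0.112 271 [0.445 0.112] 0.014118693100740116 [0.425 0.091] [0.465 0.132]
scene rim ((651.4154663085938, 13.032440185546875), (162.84039306640625, 380.1169128417969), 5.126588344573975) [ 0.559 -0.168] [0.738 0.201]
top 0.015 16 [0.449 0.112] 0.03390996602996217 [0.416 0.08 ] [0.481 0.129]
top 0.05 224 [0.447 0.11 ] 0.02857177547844102 [0.415 0.08 ] [0.48 0.14]
top 0.112 278 [0.446 0.11 ] 0.01380080383408215 [0.427 0.09 ] [0.466 0.129]
top rim ((653.2023315429688, 21.28656005859375), (188.85824584960938, 376.621337890625), 0.24966731667518616) [ 0.561 -0.164] [0.728 0.197]
```

The crop and the caddy fit come next.

View pics/crop.png

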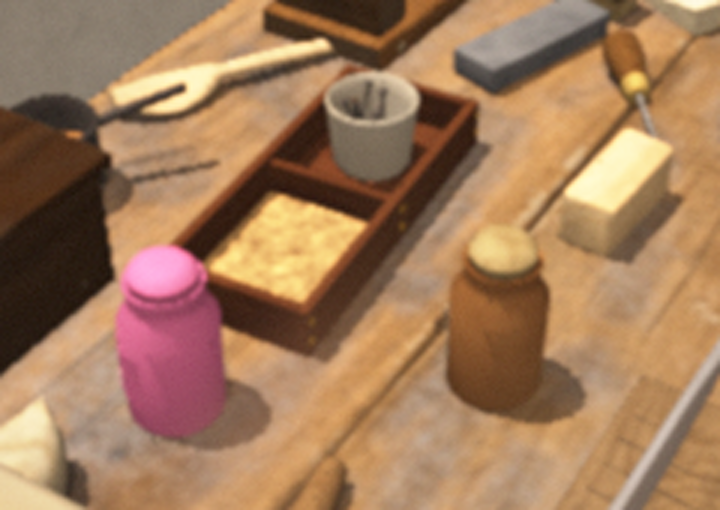

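```bash
python3 - <<'E'
from h import *
np.set_printoptions(precision=3,suppress=True)
for n in ("scene","top"):
    W=np.load(f"{n}0.npy")
    for l,z0,z1 in (("caddy",.034,.046),("drip_pad",.005,.017)):
        bot.camera(n)
        for r in bot.regions_of(n,l)[:1]:
            m=r["pixels"].astype(np.uint8)
            s=m.astype(bool)&(abs(W[...,2]-(z0+z1)/2)<(z1-z0)/2)
            p=W[s][:,:2].astype(np.float32)*1000
            print(n,l,len(p),cv2.minAreaRect(p))
    s=(abs(W[...,0]-.63)<.08)&(abs(W[...,1]+.04)<.06)&(W[...,2]>.062)&(W[...,2]<.08)
    print("cup",cv2.minEnclosingCircle(W[s][:,:2].astype(np.float32)*1000))
E
```

```text
scene caddy 1143 ((628.8662109375, 25.620826721191406), (120.1295166015625, 282.18231201171875), 5.3079304695129395)
scene drip_pad 1112 ((632.1861572265625, 78.1643295288086), (86.46031951904297, 102.9634780883789), 5.078759670257568)
cup ((634.5358276367188, -41.43050765991211), 36.40564727783203)
top caddy 1357 ((629.8063354492188, 25.315658569335938), (118.95994567871094, 278.02203369140625), 5.3563456535339355)
top drip_pad 1864 ((626.962646484375, 91.54003143310547), (94.22496032714844, 124.0097885131836), 5.759104251861572)
cup ((636.8569946289062, -40.52737808227539), 35.274696350097656)
```

```bash
python3 -m jog '[[0,0,2,0,0,0,1.7],[0,0,4,0,0,0,3.4],[0,0,6,0,0,0,5.1],[0,0.3,8,0,0,0,6.8],[0,1,10,0,0,0,8.5]]' 30
```

```text
time: 1.4
ee_pos: [0.2482, -0.2534, 0.2315]
tcp_rot: [-90.0, -0.1, -23.1]
wrist_force: [1.9, -0.4, 0.4]
opening: 0.0851
```

Two jars could be meant: the brown one at scene (355,240) / top (304,243), and the pink look-alike at scene (245,244) / top (249,179). I choose the brown one, at (0.446, 0.110). The cork pad fills the left bay, with its centre at (0.623, 0.092). The cup is in the right bay.

```bash
python3 -m jog '[[0,0.9,1.7,0,0,0,1.5],[0,1.8,3.4,0,0,0,3],[0,2.7,5.1,0,0,0,4.5],[0,3.6,6.8,0,0,0,6],[0,4.5,8.5,0,0,0,7.4]]' && python3 -m jog '[[0,0.9,1.7,0,0,0,0],[0,1.8,3.4,0,0,0,0],[0,2.7,5.1,0,0,0,0],[0,3.34,5.98,-0.7,0,0,0],[0,3.34,5.98,-1.5,0,0,0]]' && python3 - <<'E'
from h import *
print(bot.get_obs()["ee_pos"],bot.get_obs()["tcp_rot"])
im,d=bot.camera("scene");W=cloud("scene",d)
cv2.imwrite("pics/s1.png",cv2.resize(im[90:300,240:480],None,fx=2.5,fy=2.5)[...,::-1])
E
```

```text
time: 1.9
ee_pos: [0.362, -0.0406, 0.2317]
tcp_rot: [-90.0, -0.1, 14.0]
wrist_force: [1.6, -1.6, 0.1]
opening: 0.0853
time: 2.4
ee_pos: [0.4465, 0.1097, 0.1931]
tcp_rot: [-90.0, -0.0, 13.9]
wrist_force: [-1.1, -0.6, -1.0]
opening: 0.0854
[0.44648931 0.10970711 0.1930724 ] [-8.99791877e+01 -4.24023686e-02  1.38676710e+01]
```

View pics/s1.png

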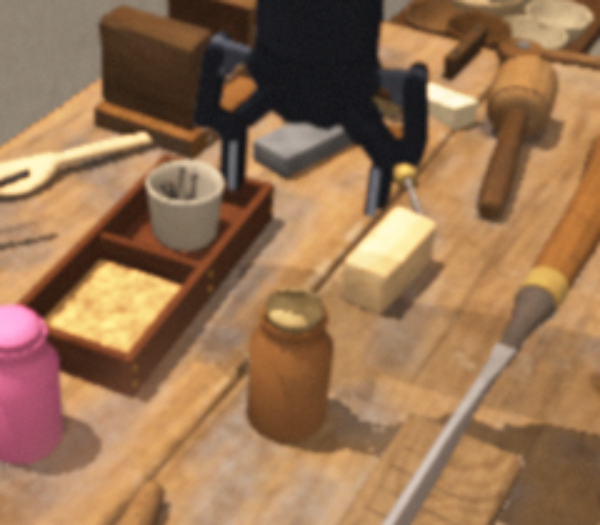

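The gripper is open and level, straddling the jar's axis: fingers at crop (233,180) and (375,200), jar at (290,370). Now I descend.

```bash
python3 -m jog '[[0,0,0,-1.2,0,0,0],[0,0,0,-2.4,0,0,0],[0,0,0,-3.6,0,0,0],[0,0,0,-4.8,0,0,0],[0,0,0,-5.5,0,0,0]]' && python3 -m jog '[[0,0,0,0,0,0,0],[1,0,0,0,0,0,0],[1,0,0,0,0,0,0],[1,0,0,0,0,0,0],[1,0,0,0,0,0,0]]' 35 && python3 -m jog '[[1,0,0,0,0,0,0],[1,0,0,0,0,0,0],[1,0,0,0,0,0,0],[1,0,0,0,0,0,0],[1,0,0,0,0,0,0]]' 35
```

```text
time: 2.95
ee_pos: [0.444, 0.1063, 0.0546]
tcp_rot: [-90.0, 0.1, 13.6]
wrist_force: [-0.5, 0.4, 0.2]
opening: 0.0855
time: 3.45
ee_pos: [0.446, 0.107, 0.0583]
tcp_rot: [-90.0, -0.2, 13.7]
wrist_force: [-0.9, -1.1, 6.2]
opening: 0.0601
time: 3.95
ee_pos: [0.4461, 0.1071, 0.0584]
tcp_rot: [-90.0, -0.2, 13.7]
wrist_force: [-0.8, 0.0, 7.0]
opening: 0.0596
```

```bash
python3 -m jog '[[1,0,0,0.4,0,0,0],[1,0,0,0.9,0,0,0],[1,0,0,1.5,0,0,0],[1,0,0,2.2,0,0,0],[1,0,0,2.9,0,0,0]]' && python3 -m jog '[[1,0,0,0.2,0,0,0],[1,0,0,0.2,0,0,0]]' && python3 - <<'E'
from h import *
np.set_printoptions(precision=3,suppress=True)
print(bot.get_obs()["ee_pos"],bot.get_obs()["opening"])
im,d=bot.camera("scene");W=cloud("scene",d)
cv2.imwrite("pics/s2.png",cv2.resize(im[90:300,240:480],None,fx=2.5,fy=2.5)[...,::-1])
for r in bot.regions_of("scene","jar_centre"):
    p=W[r["pixels"]];p=p[~np.isnan(p[:,0])];print(r["conf"],r["point"],np.percentile(p,[2,50,98],axis=0))
E
```

```text
time: 4.45
ee_pos: [0.4451, 0.1069, 0.1307]
tcp_rot: [-90.0, -0.0, 13.7]
wrist_force: [0.1, 0.3, -2.4]
opening: 0.0599
time: 4.65
ee_pos: [0.4456, 0.107, 0.135]
tcp_rot: [-90.0, -0.1, 13.7]
wrist_force: [0.1, -0.7, -2.6]
opening: 0.0598
[0.446 0.107 0.135] 0.059759666544813225
0.87 [243.9, 244.4] [[0.573 0.217 0.007]
 [0.588 0.252 0.074]
 [0.622 0.266 0.118]]
0.59 [204.7, 359.0] [[0.414 0.099 0.084]
 [0.435 0.13  0.148]
 [0.467 0.141 0.195]]
```

View pics/s2.png

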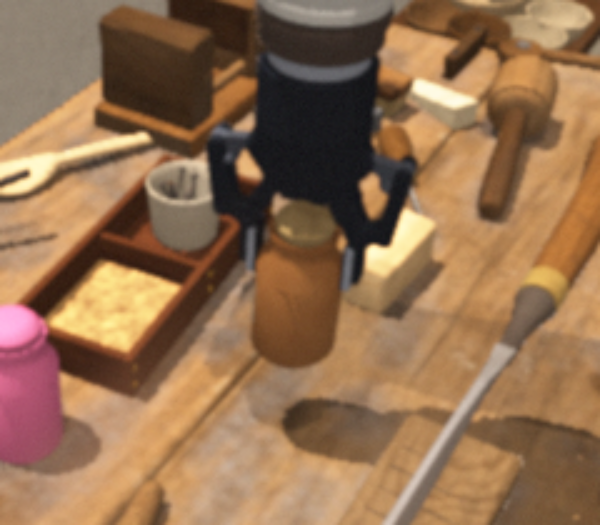

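The brown jar is held upright at crop (297,300), with its foot about 77 mm up. I carry it over the pad bay.

```bash
python3 -m jog '[[1,0.8,-0.1,0,0,0,0],[1,2.2,-0.2,0,0,0,0],[1,3.6,-0.3,0,0,0,0],[1,5,-0.45,0,0,0,0],[1,6.2,-0.6,0,0,0,0]]' && python3 -m jog '[[1,0.6,0,0,0,0,0],[1,0.9,0,0,0,0,0],[1,0.9,0,0,0,0,0],[1,0.9,0,0,0,0,0]]' && python3 - <<'E'
from h import *
np.set_printoptions(precision=3,suppress=True)
im,d=bot.camera("scene");W=cloud("scene",d)
cv2.imwrite("pics/s3.png",cv2.resize(im[90:300,190:430],None,fx=2.5,fy=2.5)[...,::-1])
for r in bot.regions_of("scene","jar_centre"):
    p=W[r["pixels"]];p=p[~np.isnan(p[:,0])];print(r["conf"],r["point"],np.percentile(p,[2,50,98],axis=0))
E
```

```text
time: 5.25
ee_pos: [0.6011, 0.0916, 0.1323]
tcp_rot: [-90.0, 0.1, 13.7]
wrist_force: [0.2, 1.0, -1.5]
opening: 0.0597
time: 5.65
ee_pos: [0.6217, 0.092, 0.1334]
tcp_rot: [-90.0, 0.1, 13.7]
wrist_force: [-0.1, 0.3, -2.9]
opening: 0.0603
0.79 [244.2, 243.2] [[0.573 0.219 0.008]
 [0.588 0.252 0.074]
 [0.62  0.266 0.118]]
0.69 [170.5, 282.4] [[0.59  0.085 0.082]
 [0.607 0.113 0.144]
 [0.643 0.126 0.193]]
```

View pics/s3.png

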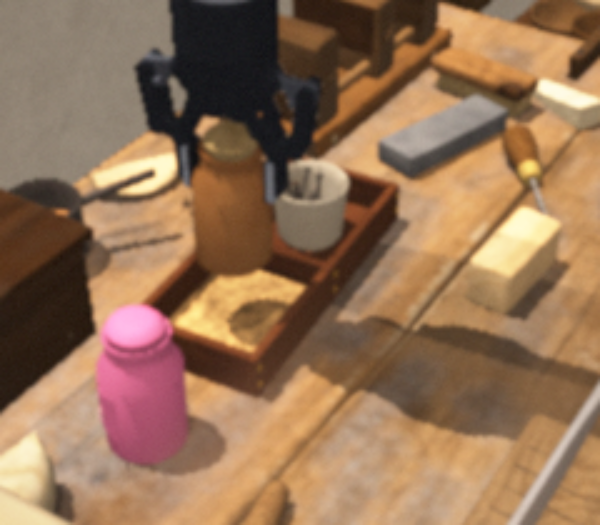

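The jar hangs at crop (235,220), above the pad bay at about (0.622, 0.093) and clear of the cup at (313,205). I lower it.

```bash
python3 -m jog '[[1,0,0,-0.6,0,0,0],[1,0,0,-1.2,0,0,0],[1,0,0,-1.8,0,0,0],[1,0,0,-2.1,0,0,0],[1,0,0,-2.2,0,0,0]]' && python3 -m jog '[[1,0,0,-0.1,0,0,0],[1,0,0,-0.2,0,0,0],[1,0,0,-0.3,0,0,0],[1,0,0,-0.3,0,0,0]]'
```

```text
time: 6.25
ee_pos: [0.6216, 0.0918, 0.0769]
tcp_rot: [-90.0, 0.1, 13.7]
wrist_force: [-1.3, 0.8, -2.7]
opening: 0.0602
time: 6.65
ee_pos: [0.6226, 0.0919, 0.0712]
tcp_rot: [-90.0, -0.0, 13.7]
wrist_force: [-0.5, 0.0, -3.4]
opening: 0.0598
```

```bash
python3 -m jog '[[1,0,0,-0.05,0,0,0],[1,0,0,-0.1,0,0,0],[1,0,0,-0.1,0,0,0],[1,0,0,-0.1,0,0,0]]'
```

```text
time: 7.05
ee_pos: [0.6227, 0.0919, 0.0695]
tcp_rot: [-90.0, -0.1, 13.7]
wrist_force: [-1.7, 0.8, 2.8]
opening: 0.0598
```

It is in contact (Fz went from -3.4 to +2.8 N). I release it and look.

```bash
python3 -m jog '[[0.6,0,0,0,0,0,0],[0,0,0,0,0,0,0],[0,0,0,0,0,0,0],[0,0,0,0,0,0,0],[0,0,0,0,0,0,0]]' && python3 -m jog '[[0,0,0,0.4,0,0,0],[0,0,0,1.2,0,0,0],[0,0,0,2.4,0,0,0],[0,0,0,3.8,0,0,0],[0,0,0,5.2,0,0,0]]' && python3 -m jog '[[0,-1,0,0,0,0,0],[0,-2.5,0,0,0,0,0],[0,-4,0,0,0,0,0],[0,-5.5,0,0,0,0,0],[0,-6,0,0,0,0,0]]' && python3 - <<'E'
from h import *
np.set_printoptions(precision=3,suppress=True)
for n in ("scene","top"):
    im,d=bot.camera(n);W=cloud(n,d)
    if n=="scene": cv2.imwrite("pics/s4.png",cv2.resize(im[90:300,190:430],None,fx=2.5,fy=2.5)[...,::-1])
    s=(abs(W[...,0]-.625)<.05)&(abs(W[...,1]-.092)<.045)
    for z0,z1 in((.045,.065),(.065,.1),(.121,.135)):
        p=W[s&(W[...,2]>z0)&(W[...,2]<z1)][:,:2]
        if len(p)<10: continue
        c=np.linalg.lstsq(np.c_[2*p,np.ones(len(p))],(p**2).sum(1),rcond=None)[0]
        print(n,z0,len(p),c[:2],np.sqrt(c[2]+c[:2]@c[:2]))
    print("top z",np.nanpercentile(W[s][:,2],99.5))
    s=(abs(W[...,0]-.63)<.08)&(abs(W[...,1]+.04)<.06)&(W[...,2]>.062)&(W[...,2]<.08)
    print("cup",cv2.minEnclosingCircle(W[s][:,:2].astype(np.float32)*1000))
E
```

```text
time: 7.55
ee_pos: [0.6225, 0.0919, 0.0686]
tcp_rot: [-90.0, 0.0, 13.7]
wrist_force: [-0.4, 0.4, 0.3]
opening: 0.0858
time: 8.05
ee_pos: [0.6223, 0.0918, 0.2008]
tcp_rot: [-90.0, -0.0, 13.7]
wrist_force: [2.0, -0.5, 0.8]
opening: 0.0856
time: 8.55
ee_pos: [0.4701, 0.0918, 0.2002]
tcp_rot: [-90.0, -0.1, 13.7]
wrist_force: [1.0, 0.4, 0.3]
opening: 0.0853
scene 0.045 231 [0.624 0.093] 0.03270374880755101
scene 0.065 528 [0.621 0.096] 0.027831789321883918
scene 0.121 234 [0.62  0.097] 0.014655495096089318
top z 0.12928987964783928
cup ((634.0368041992188, -42.417667388916016), 36.589927673339844)
top z nan
cup ((630.6011962890625, -73.71156311035156), 6.392074108123779)
  return np.nanmean(a, axis, out=out, keepdims=keepdims)
```

View pics/s4.png

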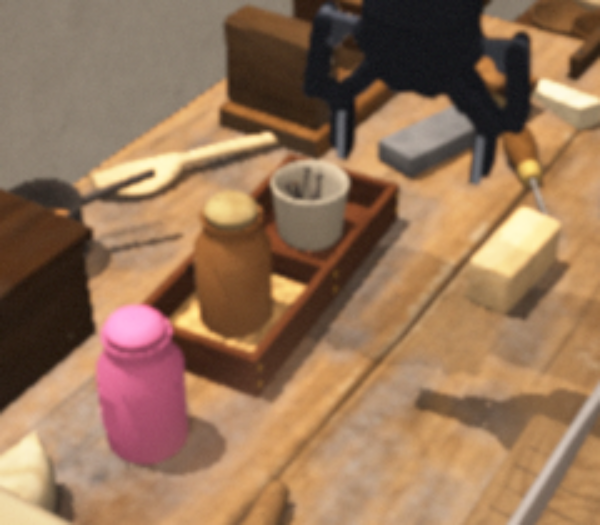

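The jar stands upright on the pad at crop (234,270), and the cup at (313,205) has not moved. The robot is clear of everything.

```bash
python3 -c "
from workcell import bot
print(bot.job_done())"
```

```text
the job is handed in; nothing more can be done
None
```

The brown corked jar is standing upright on the cork pad in the bay without the cup, and the job was handed in at about 8.7 s. I lifted it over the lip with its foot about 77 mm up. I then lowered it until the wrist force showed contact, opened the gripper, and backed off clear.

**Last checks, from the scene camera:**
- **Position:** the jar's axis is at about (0.621, 0.096), against a pad centre of (0.623, 0.092). That is a few mm off, well inside the limits.
- **Height and tilt:** its top is at 0.129 m, where 0.128 m was expected. The fitted centre shifts about 4 mm between low and high slices, roughly 3°. Slices of the upright jar before the lift varied by about 3 mm, so this is largely measurement noise.
- **Cup:** it is at (0.634, -0.042), against (0.635, -0.041) at the start, so it did not move beyond measurement error.

**Not confirmed:** the top camera gave no usable jar or cup reading at the end. I did not view that picture; the arm most likely blocked its view. The final check therefore rests on the scene camera alone.

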